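# Make up a guest's coffee tray

### The arm

A 6-joint arm with a two-finger parallel gripper is mounted at the origin on the work surface. World frame = base frame: x ahead of the robot, y to its left, z up, the work surface at z = 0. Lengths are in m, angles in rad, forces in N, time in s.
With the tool pointing down it reaches from about 0.35 to 0.975 m from the base axis. Payload 17.4 kg.
Tool frame: the origin (TCP) lies midway between the tips of the shut fingers; the grasp point (between the pads) lies 19 mm behind it; z points along the fingers, y is the line along which they close (so a half turn about z gives the same grasp; the last joint's range is limited). The gripper opens to 85 mm and grips with 20 to 120 N. Pads are 22 mm wide; open, the fingers measure 114 mm over their backs; the gripper's body (76 mm by 85 mm) begins 54 mm behind the grasp point. The pads swing forward as they close: fully open they stand 13 mm farther back than shut.
Start: joints at [1.195, 0.116, 1.442, -0, 1.584, -0.038], TCP at [0.224, 0.637, 0.231] pointing down, gripper open.
Joint ranges: [-2.83, 2.83], [-0.83, 2.19], [0.07, 2.5], [-1.14, 4.28], [0.01, 3], [-2.97, 2.97]. Speed limits (rad/s): [1.89, 1.89, 2.22, 3.14, 3.14, 3.14].

### API

Orientations are given as a rotation vector (axis times angle).
In Python, from rig import * gives the robot as it stands. The module is installed in compiled form; this text tells all that it offers.
- The arm moves only by the tool send_rows, never from a script. Its argument "deltas" is a list of rows, each a list of 7 numbers: the shift along the tool's x, y, z each as a share of 40 mm, from -1 to 1, then the turn, a rotation vector about the tool's x, y, z each as a share of 0.1 rad, from -1 to 1, then the opening, from -1 (shut) to 1 (fully open). A call has 1 to 12 rows; each row shifts and turns the commanded pose from where the row before left it, along the tool's axes as they then stand; what a row does not reach is not made up. A row lasts 1/12 s, in which the tool goes at most 41.7 mm and 7.16 degrees, less where a joint would pass 70% of its speed; a pose out of reach is approached as far as the arm can. A call with a number of a shift or a turn outside -1 to 1 is refused whole. A call with a gripper value outside its range is refused whole. The fingers move at their own pace and stop on an object; "grip_force" is the grip in N (left out, the last holds). Time passes only in rows, so rows that do not move let the fingers close. It gives the time, the measured TCP pose, the force, the opening and the grip force at its end, in the units of the state.
- get_obs(): the state, without advancing time (a new reading comes with each control period).
- read_camera(name): name is "side" or "top"; returns the picture (480x640x3 uint8, blue, green, red); there is no depth.
- camera_model(name): a dict with "fx", "fy", "cx", "cy" (pixels), "k1" (the pictures are not rectified: a ray, as slopes to the right and down, at radius r is drawn at 1 + k1 r^2 times it, then the intrinsics apply), "T" (4x4, takes a point from camera to world coordinates). Camera axes: x right, y down, z forward; pixel columns grow to the right and rows downward; lengths in m; the calibration is good to about 2 mm. A picture is of the moment at which its call begins. camera_model takes no time and is no camera call.
- job_done(): hands the job in; it is judged then, once.
The state is a dict: "clock": time; "joints": joint angles; "dq": joint speeds; "effort": joint torques, N m; "tool_pos": TCP position; "tcp_rot": TCP orientation; "wrist_force": force on the tool from outside, world axes, zero at the start; "wrist_torque": the same for the moment, N m; "width": opening from 0.0 (shut) to 1.0 (fully open); "finger_force": force on a finger pad.
Only numpy, scipy, OpenCV 4.12 (cv2) and the standard library are available. Lean on these libraries where they do the work, as an engineer would, in place of code of your own. Each camera call takes 0.05 s, during which the arm holds its last target. There are 200 camera calls.

### The job

Make up the guest's coffee tray: slide the oak coaster up out of the leaning rack and lay it gently down flat on the floor of the tray beside the mug, and drop the red and the yellow coffee pod into the mug, letting each go just above or inside its mouth. Leave the mug standing upright in the tray, and leave the tray, the blue coaster, the green pod and the steel canister where they are.

Things in the scene. Friction and masses are not known exactly. Their poses are not given: they have to be found in the camera images.
- tray: brown wooden serving tray, loose, about 1.3 kg, outside 220 (x) x 360 (y) x 30 mm high, walls and floor 8 mm thick. Origin: centre of the underside, x across, y along its length. The mug stands in its +y half; its -y half is empty.
- mug: white ceramic mug, loose, about 360 g, standing in the tray: 96 mm across, 95 mm high, wall 4 mm. Origin: centre of the underside; z up; its handle sticks out about 35 mm to its own +y.
- mug_rim (a point): centre of the mug's mouth, at rim height (95 mm above its underside).
- rack: fixed rack: dark wood base 200 (x) x 128 (y) x 14 mm, two aluminium slots along y, floors centred at x = -42 and +42 mm, 27 mm up; each 9 mm wide, 96 long, 36 deep, walls 8 mm. Slots lean 0.6 rad (34 deg) from vertical, tops towards its -x (robot side); 63 mm clear between the coasters, square to their faces. Which coaster is in which slot varies. Origin: centre of underside.
- coaster_oak: pale oak coaster with a round cork inlay, about 45 g, 90 x 90 x 6 mm. It starts on edge in one of the rack's two slots, its lowest 36 mm inside the slot and 54 mm sticking out. Origin: its centre. Axes: z is the normal of its flat faces; at the start x points up along the slot (the way it slides out), y is level. 
- coaster_blue: blue ceramic coaster with a round white inlay, about 100 g, a bystander, 90 x 90 x 6 mm. It starts on edge in one of the rack's two slots, its lowest 36 mm inside the slot and 54 mm sticking out. Origin: its centre. Axes: z is the normal of its flat faces; at the start x points up along the slot (the way it slides out), y is level. 
- board: fixed cork board, 270 (x) x 80 (y) x 10 mm, on which the three pods stand in a row along x about 82 mm apart, in any order. Origin: centre of the underside.
- pod_red: red coffee pod, rigid, standing dome up on its foil rim on the cork board: rim 37 mm across and 2 mm thick at the bottom, nearly straight body 30 mm across up to 24 mm, then a cone to 22 mm across at its 31 mm top; about 14 g. Origin: centre of the underside; z: up its axis.
- pod_red_mid (a point): centre of the red pod, on its axis 15.5 mm above its underside.
- pod_yellow: yellow coffee pod, rigid, standing dome up on its foil rim on the cork board: rim 37 mm across and 2 mm thick at the bottom, nearly straight body 30 mm across up to 24 mm, then a cone to 22 mm across at its 31 mm top; about 14 g. Origin: centre of the underside; z: up its axis.
- pod_yellow_mid (a point): centre of the yellow pod, on its axis 15.5 mm above its underside.
- pod_green: bystander: green coffee pod, rigid, standing dome up on its foil rim on the cork board: rim 37 mm across and 2 mm thick at the bottom, nearly straight body 30 mm across up to 24 mm, then a cone to 22 mm across at its 31 mm top; about 14 g. Origin: centre of the underside; z: up its axis.
- canister: round steel canister with a wooden cap, 72 mm across, 90 mm high, a bystander. Origin: centre of the underside.
Things that resemble listed ones, but are neither listed nor needed, are in the scene too. There is more than one size of the coaster_oak; the one meant has the size given above. There is more than one size of the mug; the job needs the larger.

How it is judged:
At the end, for the whole second after the job is handed in: Oak coaster flat (within 9 deg) on the tray floor; mug upright (within 7 deg) on the tray floor; middles of the red and yellow pods inside the mug, at least 10 mm below its rim; blue coaster, green pod and canister within 30 mm of their starts; coaster, mug, pods at rest (angle between the z axis of coaster_oak and the z axis of tray, either way round below 0.15 rad and z of coaster_oak in the frame of tray below 0.018 m and x of coaster_oak in the frame of tray between -0.1 and 0.1 m and y of coaster_oak in the frame of tray between -0.17 and 0.17 m and angle between mug's own z axis and vertical below 0.12 rad and z of mug in the frame of tray below 0.02 m and x of mug in the frame of tray between -0.1 and 0.1 m and y of mug in the frame of tray between -0.17 and 0.17 m and z of pod_red_mid in the frame of mug between 0 and 0.085 m and horizontal distance between each of pod_red_mid, pod_yellow_mid and mug_rim below 0.042 m and linear speed of each of pod_red, pod_yellow, coaster_oak, mug below 0.03 m/s and z of pod_yellow_mid in the frame of mug between 0 and 0.085 m and distance of each of coaster_blue, pod_green, canister from where it was at the start of the episode below 0.03 m); the robot touches nothing.
It fails at once if the blue coaster, the green pod or the canister is shifted more than 30 mm (distance of any of coaster_blue, pod_green, canister from where it was at the start of the episode above 0.03 m).
It fails at once if the mug is tipped more than about 30 degrees (angle between mug's own z axis and vertical above 0.5 rad).
It fails at once if the tray is shoved more than 50 mm (distance of tray from where it was at the start of the episode above 0.05 m).
It fails at once if the oak coaster falls or flies free faster than 1.3 m/s (a drop of about 9 cm) (linear speed of coaster_oak above 1.3 m/s and contact force between the fingers and coaster_oak below 0.01 N).
It fails at once if a red or yellow pod falls or flies free faster than 1.9 m/s (a drop of about 18 cm) ((linear speed of pod_red above 1.9 m/s and contact force between the fingers and pod_red below 0.01 N) or (linear speed of pod_yellow above 1.9 m/s and contact force between the fingers and pod_yellow below 0.01 N)).
It also fails if it takes over 72 s, if anything falls off the work surface, if the arm or the gripper's body presses on something with over 40 N, if the wrist force passes 120 N, or if a joint passes its speed limit or range.

## Working session

There is one attempt and no reset: what is moved stays moved. The work goes in short steps, Python scripts to look and compute and a tool call to move; the robot and the scene stay as the last step left them, time stands still between calls to the robot, and variables do not carry over. Pictures are saved under pics/ and viewed, at most 12 in all, crops included, and the job is handed in when it is done.

Besides the shell and the picture viewer there is one more tool, called after "Call:" as a command line: name --pt "numbers of a row" for each row, then --argument value for the rest. send_rows: Moves the arm, as the interface text tells. Shift numbers are shares of 40 mm and turn numbers shares of 0.1 rad, none past 1 either way. Its arguments: {"type":"object","properties":{"deltas":{"type":"array"},"grip_force":{"type":"number"}},"required":["deltas"]}

```bash
mkdir -p pics; python3 - <<'E'
from rig import *
import cv2, numpy as np
for n in("top","side"):
    im=read_camera(n); cv2.imwrite(f"pics/{n}0.png",im)
    m=camera_model(n); print(n,{k:(np.round(v,4).tolist() if k=="T" else v) for k,v in m.items()})
print(get_obs())
E
```

```text
top {'fx': 484.2353711841344, 'fy': 484.2353711841344, 'cx': 318.0113550669343, 'cy': 240.51364713168113, 'k1': -0.05860681302260589, 'T': [[0.0277, -0.9929, 0.1159, 0.4163], [-0.9996, -0.027, 0.0078, 0.0162], [-0.0046, -0.1161, -0.9932, 1.1946], [0.0, 0.0, 0.0, 1.0]]}
side {'fx': 552.3844919849989, 'fy': 552.3844919849989, 'cx': 322.8214148192861, 'cy': 242.83455532740265, 'k1': -0.11601819604205396, 'T': [[0.7312, -0.4181, 0.5389, -0.283], [-0.6821, -0.4509, 0.5757, -0.8787], [0.0023, -0.7886, -0.6149, 1.0317], [0.0, 0.0, 0.0, 1.0]]}
{'clock': 0.1, 'joints': array([ 1.19516639e+00,  1.16455172e-01,  1.44219658e+00,  2.15940417e-05,
        1.58401360e+00, -3.77994772e-02]), 'dq': array([-0.00080854, -0.00030508, -0.00059369,  0.00011099,  0.00187621,
        0.00120604]), 'effort': array([ 2.61294284e-03, -7.33672643e+01, -6.33783531e+01, -3.52146276e-05,
        5.31781727e-03, -3.53564235e-05]), 'tool_pos': array([0.22366161, 0.63668516, 0.2306256 ]), 'tcp_rot': array([-5.28101876e-01, -3.09664238e+00,  1.64203371e-03]), 'wrist_force': array([ 0.83647594,  0.11427412, -0.13469313]), 'wrist_torque': array([-0.01621422,  0.04526707, -0.00240825]), 'finger_force': 0.0, 'width': 0.9957242762366095}
```

View pics/top0.png

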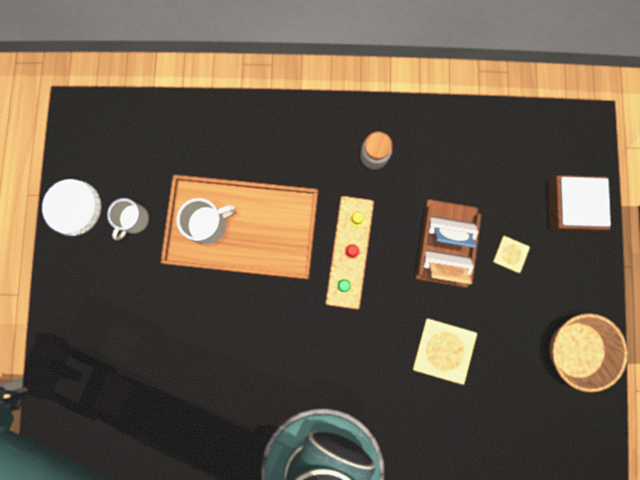

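View pics/side0.png

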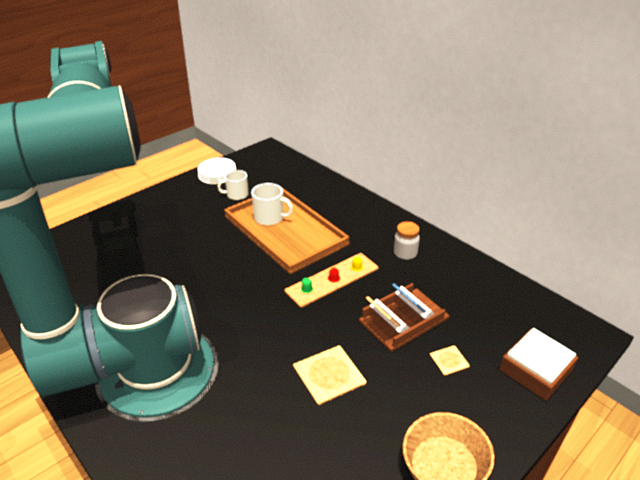

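Candidates: the oak coaster is either the one in the rack's near slot (top 450,268), the large one lying flat (445,350) or the small one lying flat (511,254). I choose the one in the rack, since the other two are the wrong sizes. For the mug, I choose the larger one in the tray (203,222) over the small one at (127,217). The pods in the top picture are yellow (358,217), red (352,250) and green (344,286). I'll check the rack in a close crop and measure.

```bash
cat > h.py <<'E'
from rig import *
import cv2, numpy as np
from scipy.spatial.transform import Rotation as R
def cam(n):
    m=camera_model(n); K=np.array([[m["fx"],0,m["cx"]],[0,m["fy"],m["cy"]],[0,0,1]]); return K,np.array([m["k1"],0,0,0,0.]),np.array(m["T"])
def rays(n,px):
    K,d,T=cam(n); u=cv2.undistortPoints(np.float64(px).reshape(-1,1,2),K,d).reshape(-1,2)
    return T[:3,3],np.c_[u,np.ones(len(u))]@T[:3,:3].T
def plane(n,px,z):
    o,r=rays(n,px); return o+r*((z-o[2])/r[:,2])[:,None]
def proj(n,P):
    K,d,T=cam(n); Ti=np.linalg.inv(T); return cv2.projectPoints(np.float64(P).reshape(-1,1,3),cv2.Rodrigues(Ti[:3,:3])[0],Ti[:3,3],K,d)[0].reshape(-1,2)
def tri(pa,pb):
    A=[];b=[]
    for n,p in(("top",pa),("side",pb)):
        o,r=rays(n,[p]); r=r[0]/np.linalg.norm(r[0]); M=np.eye(3)-np.outer(r,r); A.append(M);b.append(M@o)
    return np.linalg.lstsq(np.vstack(A),np.hstack(b),rcond=None)[0]
def blob(im,lo,hi,box=None,minA=15):
    h=cv2.cvtColor(im,cv2.COLOR_BGR2HSV); m=cv2.inRange(h,np.array(lo),np.array(hi))
    if box: k=np.zeros_like(m); x0,y0,x1,y1=box; k[y0:y1,x0:x1]=255; m&=k
    cs=[c for c in cv2.findContours(m,cv2.RETR_EXTERNAL,cv2.CHAIN_APPROX_NONE)[0] if cv2.contourArea(c)>=minA]
    return m,sorted(cs,key=cv2.contourArea,reverse=True)
def cen(c):
    M=cv2.moments(c); return np.array([M["m10"]/M["m00"],M["m01"]/M["m00"]])
E
python3 - <<'E'
from h import *
t=cv2.imread("pics/top0.png"); s=cv2.imread("pics/side0.png")
a=cv2.resize(t[190:300,405:495],None,fx=4,fy=4,interpolation=cv2.INTER_CUBIC)
b=cv2.resize(s[270:360,350:460],None,fx=3.6,fy=4.888,interpolation=cv2.INTER_CUBIC)[:440]
cv2.imwrite("pics/crop.png",np.hstack([a,b]))
boxes={"top":(320,190,380,315),"side":(280,245,385,310)}
C={"red":((0,170,80),(6,255,255)),"yellow":((24,170,120),(34,255,255)),"green":((45,120,60),(85,255,255))}
for k,(lo,hi) in C.items():
    p=[]
    for n,im in(("top",t),("side",s)):
        m,cs=blob(im,lo,hi,boxes[n],8); p.append(cen(cs[0])); print(k,n,p[-1].round(1),cv2.contourArea(cs[0]))
    print(" tri",tri(*p).round(4)," top@z=.03",plane("top",[p[0]],.03).round(4))
# tray
h=cv2.cvtColor(t,cv2.COLOR_BGR2HSV); 
m=cv2.inRange(h,np.array((0,60,60)),np.array((30,255,255))); k=np.zeros_like(m);k[165:290,150:325]=255; m&=k
c=max(cv2.findContours(m,0,2)[0],key=cv2.contourArea); r=cv2.minAreaRect(c); bx=cv2.boxPoints(r)
P=plane("top",bx,.03); print("tray",bx.round(1).tolist(),P.round(3).tolist(),P.mean(0).round(3))
# mug rim
g=cv2.inRange(h,np.array((0,0,60)),np.array((180,70,255))); k=np.zeros_like(g);k[190:255,165:245]=255; g&=k
g2=cv2.morphologyEx(g,cv2.MORPH_OPEN,np.ones((13,13)))
c=max(cv2.findContours(g2,0,2)[0],key=cv2.contourArea); print("mug",cv2.minEnclosingCircle(c),cen(c),plane("top",[cv2.minEnclosingCircle(c)[0]],.103))
E
```

```text
red top [351.7 251. ] 115.0
red side [333.5 275.2] 98.5
 tri [ 0.5292 -0.0568  0.0174]  top@z=.03 [[ 0.529  -0.0568  0.03  ]]Traceback (most recent call last):
  File "<stdin>", line 11, in <module>
IndexError: list index out of range
```

View pics/crop.png

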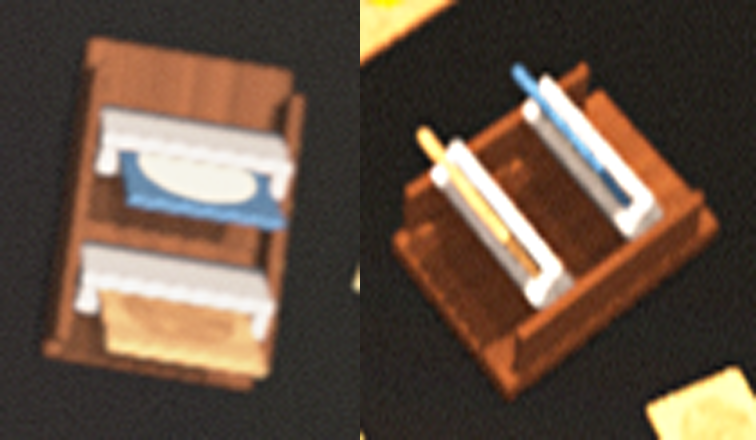

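The crop confirms it. The oak coaster is in the near slot (top about 450,272; crop 185,330) and sticks up toward the robot. The blue one is in the far slot. Now I'll finish measuring.

```bash
cat > m.py <<'E'
from h import *
t=cv2.imread("pics/top0.png"); s=cv2.imread("pics/side0.png")
ht=cv2.cvtColor(t,cv2.COLOR_BGR2HSV);hs=cv2.cvtColor(s,cv2.COLOR_BGR2HSV)
print("yel",ht[217,358],hs[263,357],"green",ht[286,344],"cork",ht[300,350],"oak",ht[272,450],hs[312,388],"tray",ht[230,270],"slotwall",ht[260,450])
boxes={"top":(320,190,380,315),"side":(280,245,385,310)}
C={"red":((0,200,80),(6,255,255)),"yellow":((25,200,120),(34,255,255)),"green":((45,120,60),(85,255,255))}
for k,(lo,hi) in C.items():
    p=[]
    for n,im in(("top",t),("side",s)):
        m,cs=blob(im,lo,hi,boxes[n],3)
        if not cs: print(k,n,"none"); continue
        p.append(cen(cs[0])); print(k,n,p[-1].round(1),[cv2.contourArea(c) for c in cs[:3]])
    if len(p)==2: print(" tri",tri(*p).round(4)," top@z=.03",plane("top",[p[0]],.03).round(4))
m=cv2.inRange(ht,np.array((0,60,60)),np.array((30,255,255))); k=np.zeros_like(m);k[165:290,150:323]=255; m&=k
c=max(cv2.findContours(m,0,2)[0],key=cv2.contourArea); bx=cv2.boxPoints(cv2.minAreaRect(c))
P=plane("top",bx,.03); print("tray",bx.round(1).tolist(),P.round(3).tolist(),P.mean(0).round(3))
g=cv2.inRange(ht,np.array((0,0,60)),np.array((180,70,255))); k=np.zeros_like(g);k[190:255,165:245]=255; g&=k
g2=cv2.morphologyEx(g,cv2.MORPH_OPEN,np.ones((13,13)))
c=max(cv2.findContours(g2,0,2)[0],key=cv2.contourArea); e=cv2.minEnclosingCircle(c); print("mug",e,cen(c),plane("top",[e[0]],.103),plane("top",[e[0]],.055))
# oak coaster, exposed face (top) and edge (side)
m,cs=blob(t,(10,60,130),(28,255,255),(415,255,478,292),20)
for c in cs[:2]: print("oak top",cv2.contourArea(c),cv2.boxPoints(cv2.minAreaRect(c)).round(1).tolist())
m,cs=blob(s,(10,80,150),(28,255,255),(362,292,412,335),10)
for c in cs[:2]: print("oak side",cv2.contourArea(c),cv2.boxPoints(cv2.minAreaRect(c)).round(1).tolist())
# slot walls white
for n,im,box in(("top",t,(415,205,485,280)),("side",s,(365,280,440,340))):
    m,cs=blob(im,(0,0,130),(180,60,255),box,15)
    for c in cs[:3]: print("white",n,cv2.contourArea(c),cv2.boxPoints(cv2.minAreaRect(c)).round(1).tolist())
E
python3 m.py
```

```text
yel [ 30 129 247] [ 27 255 254] green [ 68  96 246] cork [ 25  88 246] oak [ 13 131 222] [  0   0 255] tray [ 15 140 242] slotwall [ 14  21 228]
red top none
red side [333.5 275.2] [98.5]
yellow top none
yellow side [357.2 261. ] [46.0, 13.0]
green top [343.6 285.4] [96.0]
green side [306.1 285. ] [116.0]
 tri [ 0.4444 -0.0383  0.0208]  top@z=.03 [[ 0.4456 -0.039   0.03  ]]
tray [[159.0, 264.3999938964844], [168.6999969482422, 171.89999389648438], [319.1000061035156, 187.8000030517578], [309.3999938964844, 280.20001220703125]] [[0.483, 0.409, 0.03], [0.713, 0.401, 0.03], [0.683, 0.026, 0.03], [0.456, 0.043, 0.03]] [0.584 0.22  0.03 ]
mug ((200.55555725097656, 221.72222900390625), 25.118640899658203) [200.54497515 220.74059426] [[0.57965323 0.29492757 0.103     ]] [[0.58683723 0.30718443 0.055     ]]
oak top 630.5 [[426.0, 279.29998779296875], [429.3999938964844, 261.1000061035156], [473.6000061035156, 269.1000061035156], [470.29998779296875, 287.29998779296875]]
oak top 62.0 [[415.1000061035156, 255.60000610351562], [424.0, 254.8000030517578], [426.0, 279.0], [417.1000061035156, 279.
[... 292 characters left out ...]
8779296875, 307.3999938964844]]
white top 751.5 [[426.79998779296875, 234.8000030517578], [430.6000061035156, 215.10000610351562], [479.3999938964844, 224.39999389648438], [475.70001220703125, 244.10000610351562]]
white top 517.5 [[422.6000061035156, 267.29998779296875], [425.5, 249.8000030517578], [474.3999938964844, 257.8999938964844], [471.3999938964844, 275.3999938964844]]
white side 306.0 [[393.8999938964844, 293.0], [401.1000061035156, 284.5], [433.6000061035156, 312.1000061035156], [426.3999938964844, 320.6000061035156]]
white side 238.5 [[369.0, 305.1000061035156], [376.3999938964844, 297.1000061035156], [408.29998779296875, 326.6000061035156], [400.8999938964844, 334.6000061035156]]
```

```bash
python3 - <<'E'
from h import *
t=cv2.imread("pics/top0.png"); s=cv2.imread("pics/side0.png")
print("oakL tri",tri((431.2,277.5),(366.7,296.6)).round(4)); 
A=plane("top",[(431.2,277.5),(471.2,283.8)],.100);print(A.round(4),np.linalg.norm(A[0]-A[1]),np.degrees(np.arctan2(*(A[0]-A[1])[:2])))
for z in(.0,.014):
  print("rack base",z,plane("top",[(405+45/4,190+350/4),(405+250/4,190+388/4),(405+90/4,190+38/4),(405+295/4,190+70/4)],z).round(3).tolist())
print("pods",plane("top",[(351.7,251),(343.6,285.4)],.03).round(4).tolist())
def up(im,x0,y0,w,h,f): return cv2.resize(im[y0:y0+h,x0:x0+w],None,fx=f,fy=f,interpolation=cv2.INTER_CUBIC)
a=up(t,165,190,80,60,5);b=up(s,240,175,80,60,5);c=up(t,410,245,80,60,5);d=up(t,325,195,80,60,5)
cv2.imwrite("pics/crop2.png",np.vstack([np.hstack([a,b]),np.hstack([c,d])]))
E
```

```text
oakL tri [ 0.4673 -0.2341  0.0985]
[[ 0.4668 -0.2334  0.1   ]
 [ 0.4548 -0.3245  0.1   ]] 0.0919223828025251 7.477191292861253
rack base 0.0 [[0.47, -0.219, 0.0], [0.45, -0.346, 0.0], [0.667, -0.247, 0.0], [0.65, -0.377, 0.0]]
rack base 0.014 [[0.47, -0.216, 0.014], [0.45, -0.342, 0.014], [0.664, -0.244, 0.014], [0.648, -0.372, 0.014]]
pods [[0.5289, -0.0567, 0.03], [0.4456, -0.039, 0.03]]
```

View pics/crop2.png

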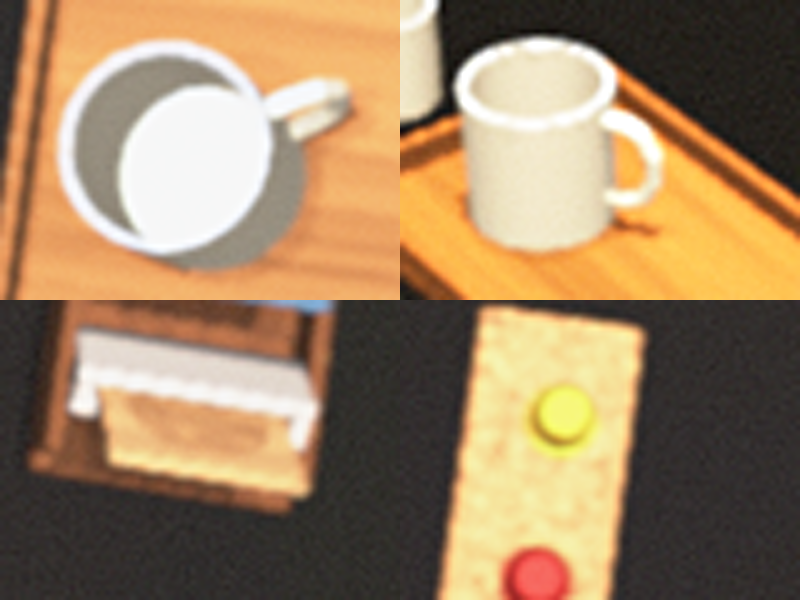

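Crop readings: the mug's rim centre is at top (198,219.2) and side (267.3,191.9). The yellow pod's top disc is at (358,217.4) and the red one's at (352.4,250.4). The oak coaster's free top edge runs from (432,277.4) to (471,284).

```bash
cat >> h.py <<'E'
def frame(z,y):
    z=np.array(z,float);z/=np.linalg.norm(z);y=np.array(y,float);y-=z*(y@z);y/=np.linalg.norm(y);return np.c_[np.cross(y,z),y,z]
def need(p,Rt):
    o=get_obs();R0=R.from_rotvec(o["tcp_rot"]); Rt=R.from_matrix(Rt)
    print("turn units",((R0.inv()*Rt).as_rotvec()/.1).round(2),"shift units after turn",((Rt.inv().apply(np.array(p)-o["tool_pos"]))/.04).round(2),"before turn",((R0.inv().apply(np.array(p)-o["tool_pos"]))/.04).round(2))
E
python3 - <<'E'
from h import *
m=tri((198,219.2),(267.3,191.9)); print("mug rim",m.round(4),plane("top",[(198,219.2)],.103).round(4))
Y,Rd,G=plane("top",[(358,217.4),(352.4,250.4),(343.6,285.4)],.041); print(Y.round(4),Rd.round(4),G.round(4),np.linalg.norm(Y-Rd),np.linalg.norm(G-Rd))
F=frame((0,0,-1),(.208,.978,0))
need((*Y[:2],.10),F)
print("Y->R",F.T@(Rd-Y)/.04)
E
```

```text
mug rim [0.5857 0.303  0.0975] [[0.5853 0.3012 0.103 ]]
[ 0.6096 -0.0696  0.041 ] [ 0.5293 -0.0577  0.041 ] [ 0.4453 -0.0384  0.041 ] 0.08119236645573023 0.0861815759226244
turn units [-0.01 -0.   -1.28] shift units after turn [-13.11 -15.26   3.27] before turn [-14.96 -13.46   3.28]
Y->R [ 2.02594429 -0.12519965  0.        ]
```

Call:
send_rows --pt "0 0 0 0 0 -0.64 0.4" --pt "0 0 0 0 0 -0.64 0.4" --pt "-0.55 -0.64 0 0 0 0 0.4" --pt "-0.55 -0.64 0 0 0 0 0.4" --pt "-0.55 -0.64 0 0 0 0 0.4" --pt "-0.55 -0.64 0 0 0 0 0.4" --pt "-0.55 -0.64 0 0 0 0 0.4" --pt "-0.55 -0.64 0 0 0 0 0.4" --pt "-0.55 -0.64 0 0 0 0 0.4" --pt "-0.55 -0.64 0 0 0 0 0.4" --pt "-0.55 -0.64 0 0 0 0 0.4" --pt "-0.55 -0.64 0 0 0 0 0.4" --grip_force 25

```text
clock: 1.1
tool_pos: [0.3859, 0.3391, 0.2311]
tcp_rot: [-0.329, -3.124, 0.0]
wrist_force: [1.1, 0.2, -0.0]
width: 0.701
finger_force: 0.0
```

Call:
send_rows --pt "-0.55 -0.64 0 0 0 0 0.4" --pt "-0.55 -0.64 0 0 0 0 0.4" --pt "-0.55 -0.64 0 0 0 0 0.4" --pt "-0.55 -0.64 0 0 0 0 0.4" --pt "-0.55 -0.64 0 0 0 0 0.4" --pt "-0.55 -0.64 0 0 0 0 0.4" --pt "-0.55 -0.64 0.2 0 0 0 0.4" --pt "-0.55 -0.64 0.3 0 0 0 0.4" --pt "-0.55 -0.64 0.4 0 0 0 0.4" --pt "-0.55 -0.64 0.4 0 0 0 0.4" --pt "-0.55 -0.64 0.4 0 0 0 0.4" --pt "-0.55 -0.64 0.4 0 0 0 0.4"

```text
clock: 2.1
tool_pos: [0.5802, -0.0165, 0.1463]
tcp_rot: [-0.329, -3.124, -0.0]
wrist_force: [1.3, 0.1, 1.0]
width: 0.7
finger_force: 0.0
```

```bash
python3 - <<'E'
from h import *
need((.6096,-.0696,.015),frame((0,0,-1),(.208,.978,0))); print(get_obs()["width"],get_obs()["tool_pos"])
E
```

```text
turn units [-0. -0. -0.] shift units after turn [-1.   -1.15  3.28] before turn [-1.   -1.14  3.28]
0.7001996239112738 [ 0.58015006 -0.01649991  0.14630018]
```

Call:
send_rows --pt "-0.5 -0.57 0 0 0 0 0.4" --pt "-0.5 -0.57 0 0 0 0 0.4" --pt "0 0 0.7 0 0 0 0.4" --pt "0 0 0.7 0 0 0 0.4" --pt "0 0 0.6 0 0 0 0.4" --pt "0 0 0 0 0 0 0.4" --pt "0 0 0 0 0 0 0.4"

```text
clock: 2.68
tool_pos: [0.6088, -0.0676, 0.0665]
tcp_rot: [-0.329, -3.122, -0.0]
wrist_force: [0.0, -0.1, 1.9]
width: 0.698
finger_force: 0.0
```

```bash
python3 - <<'E'
from h import *
need((.6096,-.0696,.015),frame((0,0,-1),(.208,.978,0)))
im=read_camera("top");s=read_camera("side")
f=lambda i,x,y:cv2.resize(i[y:y+80,x:x+80],None,fx=5,fy=5,interpolation=cv2.INTER_CUBIC)
cv2.imwrite("pics/pod1.png",np.hstack([f(im,320,180),f(s,315,215)]))
E
```

```text
turn units [-0.   -0.03 -0.  ] shift units after turn [-0.03 -0.04  1.29] before turn [-0.03 -0.04  1.29]
```

View pics/pod1.png

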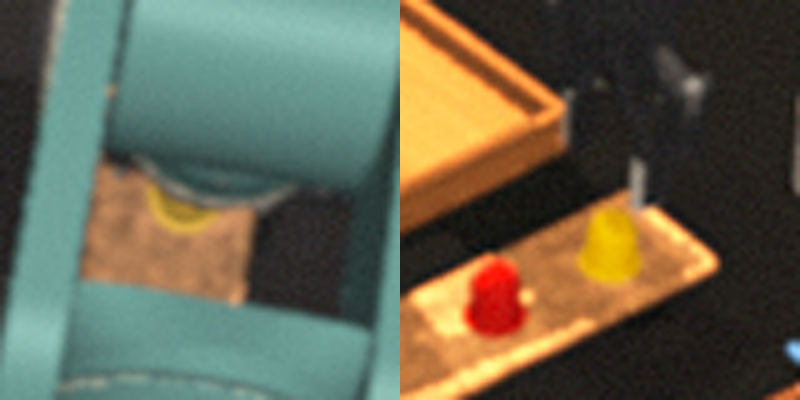

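The yellow pod (crop 612,240) lies between the two finger tips (about 567,115 and 637,185). Going down to grasp it.

Call:
send_rows --pt "-0.03 -0.04 0.5 0 0 0 0.4" --pt "0 0 0.5 0 0 0 0.4" --pt "0 0 0.28 0 0 0 0.4" --pt "0 0 0 0 0 0 0.4" --pt "0 0 0 0 0 0 -1" --pt "0 0 0 0 0 0 -1" --pt "0 0 0 0 0 0 -1" --pt "0 0 0 0 0 0 -1" --pt "0 0 0 0 0 0 -1" --pt "0 0 0 0 0 0 -1"

```text
clock: 3.62
tool_pos: [0.6111, -0.0696, 0.018]
tcp_rot: [0.329, 3.122, -0.0]
wrist_force: [-1.2, -0.0, 5.0]
width: 0.337
finger_force: 24.5
```

Call:
send_rows --pt "0 0 -0.9 0 0 0 -1" --pt "0 0 -0.9 0 0 0 -1" --pt "0 0 -0.9 0 0 0 -1" --pt "0 0 -0.9 0 0 0 -1" --pt "0 0 -0.3 0 0 0 -1" --pt "0 0 0 0 0 0 -1"

```text
clock: 4.12
tool_pos: [0.6118, -0.0697, 0.1776]
tcp_rot: [0.328, 3.117, -0.001]
wrist_force: [-0.3, -1.2, 0.2]
width: 0.332
finger_force: 25.0
```

```bash
python3 - <<'E'
from h import *
need((.5853,.302,.085),frame((0,0,-1),(.208,.978,0)))
E
```

```text
turn units [ 0.    0.07 -0.  ] shift units after turn [2.58 8.95 2.32] before turn [2.6  8.95 2.3 ]
```

Call:
send_rows --pt "0.21 0.75 0 0 0 0 -1" --pt "0.21 0.75 0 0 0 0 -1" --pt "0.21 0.75 0 0 0 0 -1" --pt "0.21 0.75 0 0 0 0 -1" --pt "0.21 0.75 0 0 0 0 -1" --pt "0.21 0.75 0 0 0 0 -1" --pt "0.21 0.75 0 0 0 0 -1" --pt "0.21 0.75 0 0 0 0 -1" --pt "0.21 0.75 0 0 0 0 -1" --pt "0.21 0.75 0 0 0 0 -1" --pt "0.21 0.75 0 0 0 0 -1" --pt "0.21 0.7 0 0 0 0 -1"

```text
clock: 5.12
tool_pos: [0.5857, 0.3032, 0.1713]
tcp_rot: [-0.329, -3.124, 0.001]
wrist_force: [0.6, -0.2, 0.3]
width: 0.338
finger_force: 25.0
```

Call:
send_rows --pt "0 0 0 0 0 0 -1" --pt "0 0 0.6 0 0 0 -1" --pt "0 0 0.6 0 0 0 -1" --pt "0 0 0.5 0 0 0 -1" --pt "0 0 0.4 0 0 0 -1" --pt "0 0 0 0 0 0 -1" --pt "0 0 0 0 0 0 -1"

```text
clock: 5.7
tool_pos: [0.5858, 0.3011, 0.0873]
tcp_rot: [-0.329, -3.123, 0.002]
wrist_force: [1.3, 0.1, 0.7]
width: 0.337
finger_force: 25.0
```

```bash
python3 - <<'E'
from h import *
need((.5853,.302,.085),frame((0,0,-1),(.208,.978,0)))
im=read_camera("side");cv2.imwrite("pics/drop1.png",cv2.resize(im[120:260,200:360],None,fx=4,fy=4,interpolation=cv2.INTER_CUBIC))
E
```

```text
turn units [-0.01 -0.01 -0.  ] shift units after turn [0.02 0.02 0.06] before turn [0.02 0.02 0.06]
```

View pics/drop1.png

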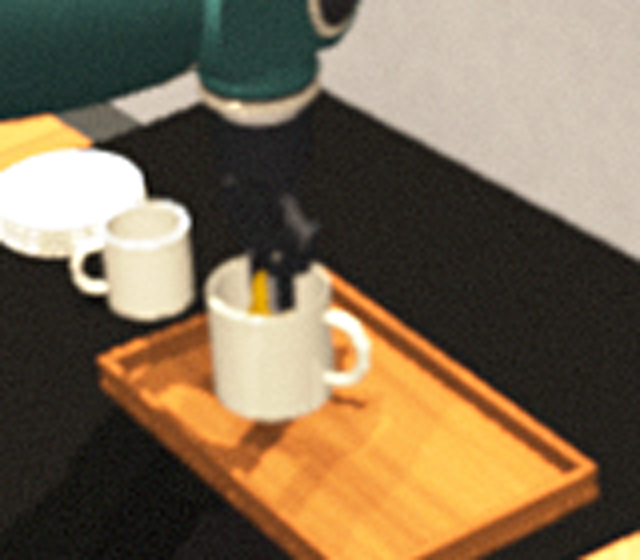

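The yellow pod (260,290) and the finger tips are inside the mug's mouth, near the centre. Releasing with a small opening, then on to the red pod.

Call:
send_rows --pt "0 0 0.2 0 0 0 -1" --pt "0 0 0 0 0 0 -0.1" --pt "0 0 0 0 0 0 -0.1" --pt "0 0 0 0 0 0 -0.1" --pt "0 0 -0.6 0 0 0 -0.1" --pt "0 0 -0.8 0 0 0 -0.1" --pt "0 0 -0.8 0 0 0 0.2" --pt "0 0 -0.3 0 0 0 0.4"

```text
clock: 6.42
tool_pos: [0.5873, 0.3021, 0.1857]
tcp_rot: [0.328, 3.119, 0.005]
wrist_force: [0.3, 0.5, 0.5]
width: 0.693
finger_force: 0.0
```

```bash
python3 - <<'E'
from h import *
need((.5293,-.0577,.06),frame((0,0,-1),(.208,.978,0)))
E
```

```text
turn units [ 0.03  0.05 -0.  ] shift units after turn [-0.45 -9.1   3.14] before turn [-0.44 -9.11  3.11]
```

Call:
send_rows --pt "-0.04 -0.83 0 0 0 0 0.4" --pt "-0.04 -0.83 0 0 0 0 0.4" --pt "-0.04 -0.83 0 0 0 0 0.4" --pt "-0.04 -0.83 0 0 0 0 0.4" --pt "-0.04 -0.83 0 0 0 0 0.4" --pt "-0.04 -0.83 0 0 0 0 0.4" --pt "-0.04 -0.83 0 0 0 0 0.4" --pt "-0.04 -0.83 0 0 0 0 0.4" --pt "-0.04 -0.83 0 0 0 0 0.4" --pt "-0.04 -0.83 0 0 0 0 0.4" --pt "-0.04 -0.8 0 0 0 0 0.4" --pt "0 0 0 0 0 0 0.4"

```text
clock: 7.42
tool_pos: [0.5269, -0.0622, 0.1806]
tcp_rot: [0.334, 3.123, -0.002]
wrist_force: [0.7, 0.2, 0.4]
width: 0.698
finger_force: 0.0
```

Call:
send_rows --pt "0 0 0.6 0 0 0 0.4" --pt "0 0 0.7 0 0 0 0.4" --pt "0 0 0.7 0 0 0 0.4" --pt "0 0 0.5 0 0 0 0.4" --pt "0 0 0.3 0 0 0 0.4" --pt "0 0 0 0 0 0 0.4" --pt "0 0 0 0 0 0 0.4"

```text
clock: 8.0
tool_pos: [0.5279, -0.058, 0.0687]
tcp_rot: [0.329, 3.124, -0.0]
wrist_force: [0.6, -0.1, 0.1]
width: 0.7
finger_force: 0.0
```

```bash
python3 - <<'E'
from h import *
need((.5293,-.0577,.015),frame((0,0,-1),(.208,.978,0)))
E
```

```text
turn units [-0.  0. -0.] shift units after turn [-0.03  0.01  1.34] before turn [-0.03  0.01  1.34]
```

Call:
send_rows --pt "-0.03 0 0.5 0 0 0 0.4" --pt "0 0 0.5 0 0 0 0.4" --pt "0 0 0.32 0 0 0 0.4" --pt "0 0 0 0 0 0 0.4" --pt "0 0 0 0 0 0 -1" --pt "0 0 0 0 0 0 -1" --pt "0 0 0 0 0 0 -1" --pt "0 0 0 0 0 0 -1" --pt "0 0 0 0 0 0 -1" --pt "0 0 0 0 0 0 -1"

```text
clock: 8.83
tool_pos: [0.5297, -0.0585, 0.017]
tcp_rot: [0.329, 3.122, -0.0]
wrist_force: [-1.0, 0.9, 4.6]
width: 0.334
finger_force: 24.4
```

Call:
send_rows --pt "0 0 -0.9 0 0 0 -1" --pt "0 0 -0.9 0 0 0 -1" --pt "0 0 -0.9 0 0 0 -1" --pt "0 0 -0.9 0 0 0 -1" --pt "0 0 -0.5 0 0 0 -1" --pt "0 0 0 0 0 0 -1"

```text
clock: 9.33
tool_pos: [0.5305, -0.0586, 0.186]
tcp_rot: [0.328, 3.116, -0.001]
wrist_force: [1.0, 0.4, -0.0]
width: 0.336
finger_force: 25.0
```

```bash
python3 - <<'E'
from h import *
need((.5853,.302,.085),frame((0,0,-1),(.208,.978,0)))
E
```

```text
turn units [ 0.    0.08 -0.  ] shift units after turn [0.54 9.1  2.52] before turn [0.56 9.1  2.52]
```

Call:
send_rows --pt "0.05 0.83 0 0 0 0 -1" --pt "0.05 0.83 0 0 0 0 -1" --pt "0.05 0.83 0 0 0 0 -1" --pt "0.05 0.83 0 0 0 0 -1" --pt "0.05 0.83 0 0 0 0 -1" --pt "0.05 0.83 0 0 0 0 -1" --pt "0.05 0.83 0 0 0 0 -1" --pt "0.05 0.83 0 0 0 0 -1" --pt "0.05 0.83 0 0 0 0 -1" --pt "0.05 0.83 0 0 0 0 -1" --pt "0.04 0.8 0 0 0 0 -1" --pt "0 0 0 0 0 0 -1"

```text
clock: 10.33
tool_pos: [0.5834, 0.3067, 0.179]
tcp_rot: [-0.324, -3.125, -0.002]
wrist_force: [1.1, 1.1, -0.4]
width: 0.335
finger_force: 25.1
```

Call:
send_rows --pt "0 0 0.6 0 0 0 -1" --pt "0 0 0.7 0 0 0 -1" --pt "0 0 0.5 0 0 0 -1" --pt "0 0 0.3 0 0 0 -1" --pt "0 0 0 0 0 0 -1" --pt "0 0 0 0 0 0 -1"

```text
clock: 10.83
tool_pos: [0.5836, 0.3021, 0.0958]
tcp_rot: [-0.329, -3.124, 0.0]
wrist_force: [-0.0, 0.2, 1.1]
width: 0.334
finger_force: 25.1
```

```bash
python3 - <<'E'
from h import *
need((.5853,.302,.085),frame((0,0,-1),(.208,.978,0)))
E
```

```text
turn units [-0. -0. -0.] shift units after turn [-0.04  0.01  0.27] before turn [-0.04  0.01  0.27]
```

Release, rise, and work out the coaster approach.

Call:
send_rows --pt "0 0 0.3 0 0 0 -1" --pt "0 0 0 0 0 0 -1" --pt "0 0 0 0 0 0 -0.1" --pt "0 0 0 0 0 0 -0.1" --pt "0 0 0 0 0 0 -0.1" --pt "0 0 -0.6 0 0 0 -0.1" --pt "0 0 -0.8 0 0 0 -0.1" --pt "0 0 -0.8 0 0 0 -0.3" --pt "0 0 -0.8 0 0 0 -0.3" --pt "0 0 -0.5 0 0 0 -0.3"

```text
clock: 11.67
tool_pos: [0.5839, 0.3024, 0.2277]
tcp_rot: [0.329, 3.121, 0.003]
wrist_force: [0.3, 0.4, -0.1]
width: 0.355
finger_force: 0.0
```

```bash
cat >> h.py <<'E'
a=np.radians(-7.8); ex=np.array([np.cos(a),np.sin(a),0]); ey=np.array([-np.sin(a),np.cos(a),0]); ez=np.array([0,0,1.])
def tilt(t): return frame(np.sin(t)*ex-np.cos(t)*ez, np.cos(t)*ex+np.sin(t)*ez)
E
python3 - <<'E'
from h import *
E=np.array([.4645,-.281,.1005]); F=tilt(.6)
o=get_obs(); print(o["tool_pos"])
pre=E-.06*F[:,2]; print("pre",pre); need(pre,F); need((.40,.02,.25),tilt(0)); need((.40,.02,.25),F)
E
```

```text
[0.58393971 0.30240296 0.22770068]
pre [ 0.4309349  -0.27640215  0.15002014]
turn units [-4.78 -4.47 14.48] shift units after turn [-14.86  -2.6    0.57] before turn [  0.73 -14.95   1.9 ]
turn units [4.000e-02 1.000e-02 1.497e+01] shift units after turn [-7.62 -3.6  -0.56] before turn [ 3.03 -7.86 -0.59]
turn units [-4.78 -4.47 14.48] shift units after turn [-7.62 -2.65 -2.49] before turn [ 3.03 -7.86 -0.59]
```

Call:
send_rows --pt "0.04 -0.83 -0.15 0 0 0 -0.3" --pt "0.04 -0.83 -0.15 0 0 0 -0.3" --pt "0.04 -0.83 -0.15 0 0 0 -0.3" --pt "0.04 -0.83 -0.15 0 0 0 -0.3" --pt "0.04 -0.83 -0.15 0 0 0 -0.3" --pt "0.04 -0.83 -0.15 0 0 0 -0.3" --pt "0.04 -0.83 -0.15 0 0 0 -0.3" --pt "0.04 -0.83 -0.15 0 0 0 -0.3" --pt "0.04 -0.83 0 0 0 0 -0.3" --pt "0.04 -0.83 0 0 0 0 -0.3" --pt "0.04 -0.83 0 0 0 0 -0.3" --pt "0.04 -0.83 0 0 0 0 -0.3"

```text
clock: 12.67
tool_pos: [0.481, -0.0848, 0.272]
tcp_rot: [0.329, 3.123, -0.0]
wrist_force: [1.6, -0.5, -1.1]
width: 0.35
finger_force: 0.0
```

Call:
send_rows --pt "0.04 -0.83 0 0 0 0 -0.3" --pt "0.04 -0.83 0 0 0 0 -0.3" --pt "0.04 -0.83 0 0 0 0 -0.3" --pt "0.04 -0.83 0 0 0 0 -0.3" --pt "0.04 -0.83 0 0 0 0 -0.3" --pt "0.04 -0.83 0 0 0 0 -0.3" --pt "0 0 0 0 0 0.9 -0.3" --pt "0 0 0 0 0 0.9 -0.3" --pt "0 0 0 0 0 0.9 -0.3" --pt "0 0 0 0 0 0.9 -0.3" --pt "0 0 0 0 0 0.9 -0.3" --pt "0 0 0 0 0 0.9 -0.3"

```text
clock: 13.67
tool_pos: [0.4309, -0.2764, 0.2718]
tcp_rot: [1.157, 2.92, -0.0]
wrist_force: [0.3, 0.3, 0.8]
width: 0.348
finger_force: 0.0
```

Call:
send_rows --pt "0 0 0 0 0 0.9 -0.3" --pt "0 0 0 0 0 0.9 -0.3" --pt "0 0 0 0 0 0.9 -0.3" --pt "0 0 0 0 0 0.9 -0.3" --pt "0 0 0 0 0 0.9 -0.3" --pt "0 0 0 0 0 0.9 -0.3" --pt "0 0 0 0 0 0.9 -0.3" --pt "0 0 0 0 0 0.9 -0.3" --pt "0 0 0 0 0 0.9 -0.3" --pt "0 0 0 0 0 0.9 -0.3" --pt "0 0 0 0 0 0.3 -0.3" --pt "0 0 0 0 0 0 -0.3"

```text
clock: 14.67
tool_pos: [0.4309, -0.2763, 0.2718]
tcp_rot: [2.34, 2.095, 0.0]
wrist_force: [-0.4, -0.7, 0.1]
width: 0.349
finger_force: 0.0
```

```bash
python3 - <<'E'
from h import *
F=tilt(.6); need(np.array([.4645,-.281,.1005])-.06*F[:,2],F); o=get_obs(); print(o["tool_pos"],o["width"])
E
```

```text
turn units [-5.99 -0.07  0.25] shift units after turn [-0.   -1.72  2.51] before turn [-0.   -0.    3.04]
[ 0.43087704 -0.27628224  0.27179814] 0.3491224347026671
```

Call:
send_rows --pt "0 0 0 -0.75 0 0.03 -0.3" --pt "0 0 0 -0.75 0 0.03 -0.3" --pt "0 0 0 -0.75 0 0.03 -0.3" --pt "0 0 0 -0.75 0 0.03 -0.3" --pt "0 0 0 -0.75 0 0.03 -0.3" --pt "0 0 0 -0.75 0 0.03 -0.3" --pt "0 0 0 -0.75 0 0.03 -0.3" --pt "0 0 0 -0.75 0 0.03 -0.3" --pt "0 0 0 0 0 0 -0.3"

```text
clock: 15.42
tool_pos: [0.4299, -0.2762, 0.2708]
tcp_rot: [1.986, 1.737, 0.547]
wrist_force: [-0.4, 0.6, -0.7]
width: 0.347
finger_force: 0.0
```

Call:
send_rows --pt "0 -0.43 0.63 0 0 0 -0.3" --pt "0 -0.43 0.63 0 0 0 -0.3" --pt "0 -0.43 0.63 0 0 0 -0.3" --pt "0 -0.43 0.62 0 0 0 -0.3" --pt "0 0 0 0 0 0 -0.3" --pt "0 0 0 0 0 0 -0.3"

```text
clock: 15.92
tool_pos: [0.4309, -0.2751, 0.1494]
tcp_rot: [1.99, 1.742, 0.545]
wrist_force: [-0.0, -0.4, 0.9]
width: 0.35
finger_force: 0.0
```

```bash
python3 - <<'E'
from h import *
F=tilt(.6); E=np.array([.4645,-.281,.1005]); need(E-.06*F[:,2],F); need(E+.025*F[:,2],F); o=get_obs(); print(o["tool_pos"],o["joints"].round(2))
t=read_camera("top");s=read_camera("side")
f=lambda i,x,y:cv2.resize(i[y:y+120,x:x+100],None,fx=4,fy=4,interpolation=cv2.INTER_CUBIC)
cv2.imwrite("pics/pre.png",np.hstack([f(t,400,190),f(s,340,250)]))
print("TCP & edge px",proj("top",[o["tool_pos"],E]).round(1).tolist(),proj("side",[o["tool_pos"],E]).round(1).tolist())
E
```

```text
turn units [-0.03 -0.1   0.  ] shift units after turn [-0.03  0.01 -0.01] before turn [-0.03  0.01 -0.01]
turn units [-0.03 -0.1   0.  ] shift units after turn [-0.03  0.01  2.12] before turn [-0.05  0.02  2.12]
[ 0.43085201 -0.27512097  0.14940709] [-0.83 -0.55  2.22  0.44  1.04 -0.84]
TCP & edge px [[455.6, 293.8], [452.2, 279.0]] [[369.7, 297.0], [379.9, 306.4]]
```

View pics/pre.png

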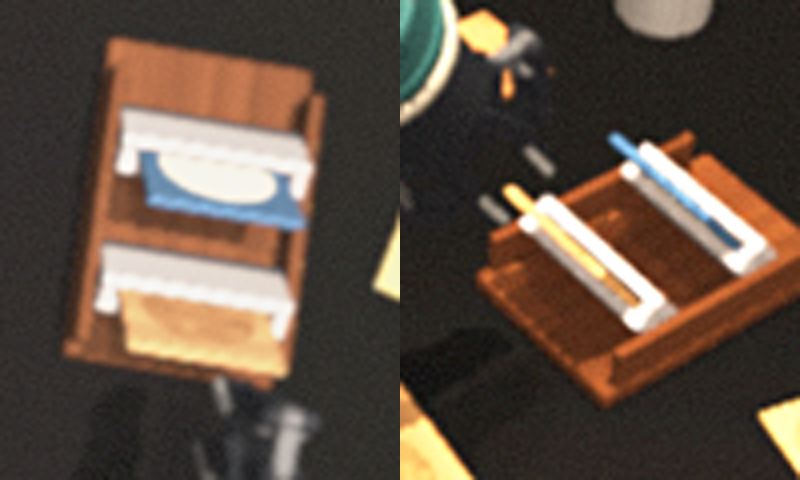

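The fingers (side crop 493,208 and 540,160) straddle the line of the oak coaster. Advancing 94 mm along it and closing.

Call:
send_rows --pt "-0.03 0.01 0.5 0 -0.1 0 -0.3" --pt "0 0 0.5 0 0 0 -0.3" --pt "0 0 0.5 0 0 0 -0.3" --pt "0 0 0.5 0 0 0 -0.3" --pt "0 0 0.35 0 0 0 -0.3" --pt "0 0 0 0 0 0 -0.3" --pt "0 0 0 0 0 0 -0.3"

```text
clock: 16.6
tool_pos: [0.4843, -0.2841, 0.0737]
tcp_rot: [1.987, 1.734, 0.535]
wrist_force: [-0.1, 0.1, 1.1]
width: 0.352
finger_force: 0.0
```

Call:
send_rows --pt "0 0 0 0 0 0 -0.6" --pt "0 0 0 0 0 0 -0.7" --pt "0 0 0 0 0 0 -1" --pt "0 0 0 0 0 0 -1" --pt "0 0 0 0 0 0 -1" --pt "0 0 0 0 0 0 -1" --grip_force 30

```text
clock: 17.1
tool_pos: [0.4837, -0.2843, 0.0737]
tcp_rot: [1.987, 1.732, 0.535]
wrist_force: [-8.7, 1.9, 8.6]
width: 0.063
finger_force: 36.4
```

Gripped (5.4 mm). Pulling straight back along the slot.

Call:
send_rows --pt "0 0 -0.3 0 0 0 -1" --pt "0 0 -0.4 0 0 0 -1" --pt "0 0 -0.5 0 0 0 -1" --pt "0 0 -0.5 0 0 0 -1" --pt "0 0 -0.5 0 0 0 -1" --pt "0 0.4 -0.6 0 0 0 -1" --pt "0 0.45 -0.65 0 0 0 -1" --pt "0 0.45 -0.65 0 0 0 -1" --pt "0 0.45 -0.65 0 0 0 -1" --pt "0 0.45 -0.5 0 0 0 -1" --pt "0 0 0 0 0 0 -1"

```text
clock: 18.02
tool_pos: [0.4388, -0.2779, 0.3024]
tcp_rot: [1.981, 1.729, 0.534]
wrist_force: [0.7, 0.9, 0.2]
width: 0.063
finger_force: 34.7
```

```bash
python3 - <<'E'
from h import *
o=get_obs();print(o["tool_pos"],o["width"],o["finger_force"],R.from_rotvec(o["tcp_rot"]).as_matrix()[:,2],o["joints"].round(2))
t=read_camera("top");s=read_camera("side")
f=lambda i,x,y:cv2.resize(i[y:y+200,x:x+200],None,fx=2,fy=2,interpolation=cv2.INTER_CUBIC)
cv2.imwrite("pics/held.png",np.hstack([f(t,340,180),f(s,270,170)]))
E
```

```text
[ 0.43879488 -0.27789388  0.30241081] 0.0627561879088556 34.65449094772339 [ 0.56401046 -0.08325025 -0.82156046] [-0.81 -0.58  1.99  0.38  1.25 -0.71]
```

View pics/held.png

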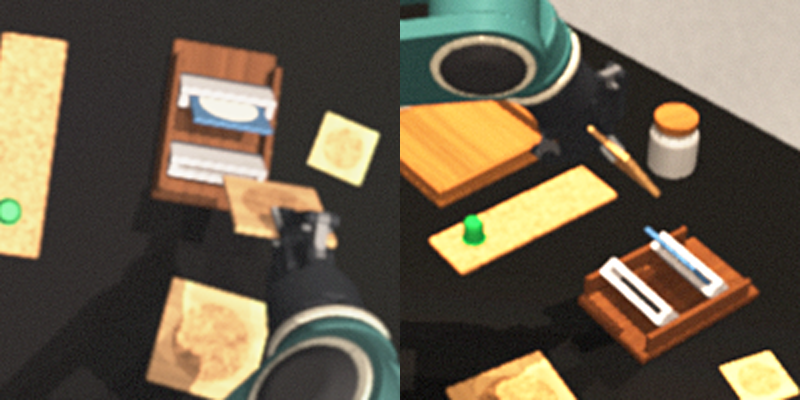

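The coaster is held cleanly and clear of the rack (side crop 590,130 to 655,195), and the rack and blue coaster are undisturbed. Planning the placing at a tilt of 0.95 rad.

```bash
python3 - <<'E'
from h import *
need((.575,.12,.25),tilt(.6))
F=tilt(.95); low=np.array([.64,.11,.012]); T=low-.057*F[:,2]; print(T)
print("from hi: after turn",F.T@(T-np.array([.575,.12,.25]))/.04)
E
```

```text
turn units [0.01 0.03 0.01] shift units after turn [10.31  1.03  2.11] before turn [10.31  1.03  2.09]
[0.59406429 0.11629241 0.04515594]
from hi: after turn [-0.02714915 -3.88359683  3.37318336]
```

Call:
send_rows --pt "0.4 0 0 0 0 0 -1" --pt "0.7 0 0 0 0 0 -1" --pt "0.8 0 0 0 0 0 -1" --pt "0.8 0 0 0 0 0 -1" --pt "0.8 0 0.1 0 0 0 -1" --pt "0.8 0 0.1 0 0 0 -1" --pt "0.8 0.1 0.2 0 0 0 -1" --pt "0.8 0.1 0.2 0 0 0 -1" --pt "0.8 0.1 0.2 0 0 0 -1" --pt "0.8 0.1 0.2 0 0 0 -1" --pt "0.8 0.1 0.2 0 0 0 -1" --pt "0.8 0.2 0.3 0 0 0 -1"

```text
clock: 19.12
tool_pos: [0.5438, 0.0774, 0.2599]
tcp_rot: [1.988, 1.735, 0.535]
wrist_force: [0.1, -1.2, 1.2]
width: 0.068
finger_force: 34.6
```

Call:
send_rows --pt "0.6 0.2 0.3 0 0 0 -1" --pt "0.4 0.1 0.3 0 0 0 -1" --pt "0 0 0 -0.5 0 0 -1" --pt "0 0 0 -0.5 0 0 -1" --pt "0 0 0 -0.5 0 0 -1" --pt "0 0 0 -0.5 0 0 -1" --pt "0 0 0 -0.5 0 0 -1" --pt "0 0 0 -0.5 0 0 -1" --pt "0 0 0 -0.5 0 0 -1" --pt "0 0 0 0 0 0 -1" --pt "0 0 0 0 0 0 -1"

```text
clock: 20.03
tool_pos: [0.5724, 0.1117, 0.2465]
tcp_rot: [1.741, 1.52, 0.776]
wrist_force: [0.9, 0.0, 0.7]
width: 0.062
finger_force: 34.6
```

```bash
python3 - <<'E'
from h import *
F=tilt(.95); T=np.array([.594,.116,.045]); need(T,F); need(T+[0,0,.04],F); o=get_obs(); print(o["width"],o["joints"].round(2))
t=read_camera("top");s=read_camera("side")
f=lambda i,x,y:cv2.resize(i[y:y+200,x:x+200],None,fx=2,fy=2,interpolation=cv2.INTER_CUBIC)
cv2.imwrite("pics/place.png",np.hstack([f(t,150,140),f(s,200,140)]))
E
```

```text
turn units [-0.03  0.02  0.01] shift units after turn [ 0.18 -3.8   3.35] before turn [ 0.19 -3.79  3.36]
turn units [-0.03  0.02  0.01] shift units after turn [ 0.18 -2.98  2.77] before turn [ 0.19 -2.97  2.78]
0.06199727894075824 [ 0.33 -0.57  2.19 -0.59  0.72  0.75]
```

View pics/place.png

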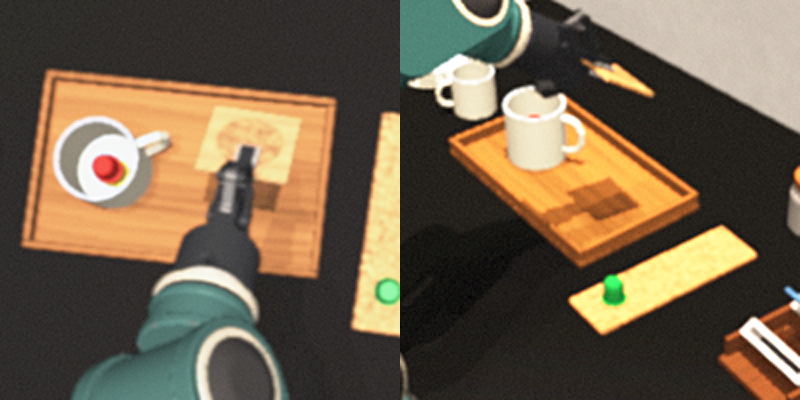

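Both pods are in the mug (top crop 105,165), and the held coaster (250,145) is over the tray's empty half. Lowering.

Call:
send_rows --pt "0.04 -0.5 0.46 0 0 0 -1" --pt "0.04 -0.5 0.46 0 0 0 -1" --pt "0.04 -0.5 0.46 0 0 0 -1" --pt "0.04 -0.5 0.46 0 0 0 -1" --pt "0.02 -0.5 0.46 0 0 0 -1" --pt "0 -0.47 0.46 0 0 0 -1" --pt "0 0 0 0 0 0 -1" --pt "0 0 0 0 0 0 -1"

```text
clock: 20.8
tool_pos: [0.5945, 0.1154, 0.0862]
tcp_rot: [1.742, 1.519, 0.775]
wrist_force: [0.0, -1.4, 0.5]
width: 0.066
finger_force: 34.5
```

```bash
python3 - <<'E'
from h import *
need([.594,.116,.045],tilt(.95)); o=get_obs(); print(o["joints"].round(2))
E
```

```text
turn units [-0.03  0.03  0.01] shift units after turn [ 0.01 -0.85  0.59] before turn [ 0.02 -0.84  0.59]
[ 0.32 -0.33  2.3  -0.96  0.46  1.19]
```

Call:
send_rows --pt "-0.05 0 0 0 0.55 -0.39 -1" --pt "-0.05 0 0 0 0.55 -0.39 -1" --pt "-0.05 0 0 0 0.55 -0.39 -1" --pt "-0.05 0 0 0 0.55 -0.39 -1" --pt "0 -0.2 0.14 0 0 0 -1" --pt "0 -0.2 0.14 0 0 0 -1" --pt "0 0 0 0 0 0 -1" --pt "0 0 0 0 0 0 -1"

```text
clock: 21.47
tool_pos: [0.593, 0.111, 0.0668]
tcp_rot: [1.615, 1.714, 0.871]
wrist_force: [-0.8, 0.9, 0.8]
width: 0.065
finger_force: 34.6
```

```bash
python3 - <<'E'
from h import *
o=get_obs(); M=R.from_rotvec(o["tcp_rot"]).as_matrix(); print(o["joints"].round(2),M.round(3).tolist()); print("low edge",o["tool_pos"]+.057*M[:,2])
print("shift for 10mm down",(M.T@[0,0,-.01])/.04)
E
```

```text
[ 0.19 -0.35  2.35 -0.48  0.23  0.55] [[-0.06, 0.589, 0.806], [0.998, 0.035, 0.049], [0.001, 0.807, -0.59]]
low edge [0.63890924 0.1137933  0.03316267]
shift for 10mm down [-1.75053124e-04 -2.01808720e-01  1.47557480e-01]
```

Call:
send_rows --pt "0 -0.12 0.09 0 0 0 -1" --pt "0 -0.1 0.075 0 0 0 -1" --pt "0 -0.08 0.06 0 0 0 -1" --pt "0 -0.06 0.045 0 0 0 -1" --pt "0 -0.04 0.03 0 0 0 -1" --pt "0 0 0 0 0 0 -1"

```text
clock: 21.97
tool_pos: [0.5928, 0.1111, 0.0454]
tcp_rot: [1.616, 1.715, 0.87]
wrist_force: [0.2, -0.6, -0.2]
width: 0.063
finger_force: 34.6
```

Call:
send_rows --pt "0 -0.04 0.03 0 0 0 -1" --pt "0 0 0 0 0 0 -1"

```text
clock: 22.13
tool_pos: [0.5928, 0.1111, 0.0432]
tcp_rot: [1.616, 1.715, 0.87]
wrist_force: [0.3, 0.1, 0.4]
width: 0.063
finger_force: 34.6
```

Call:
send_rows --pt "0 -0.03 0.02 0 0 0 -1" --pt "0 -0.02 0.015 0 0 0 -1" --pt "0 0 0 0 0 0 -1"

```text
clock: 22.38
tool_pos: [0.5937, 0.1114, 0.0425]
tcp_rot: [1.614, 1.713, 0.873]
wrist_force: [-1.1, -0.7, 8.8]
width: 0.065
finger_force: 35.6
```

Call:
send_rows --pt "0 0 0 0 0 0 -0.8" --pt "0 0 0 0 0 0 -0.7" --pt "0 0 0 0 0 0 -0.6" --pt "0 0 0 0 0 0 -0.6" --pt "0 0 0 0 0 0 -0.6"

```text
clock: 22.8
tool_pos: [0.5924, 0.1109, 0.0401]
tcp_rot: [1.617, 1.715, 0.869]
wrist_force: [-0.2, -0.5, -0.2]
width: 0.199
finger_force: 0.1
```

```bash
python3 - <<'E'
from h import *
t=read_camera("top");s=read_camera("side"); o=get_obs();print(o["width"],o["tool_pos"],o["wrist_force"])
f=lambda i,x,y:cv2.resize(i[y:y+130,x:x+130],None,fx=3,fy=3,interpolation=cv2.INTER_CUBIC)
cv2.imwrite("pics/rel.png",np.hstack([f(t,210,150),f(s,230,170)]))
E
```

```text
0.1969973235440215 [0.59243932 0.11098098 0.04021434] [-0.59963808  0.46943707 -0.4866646 ]
```

View pics/rel.png

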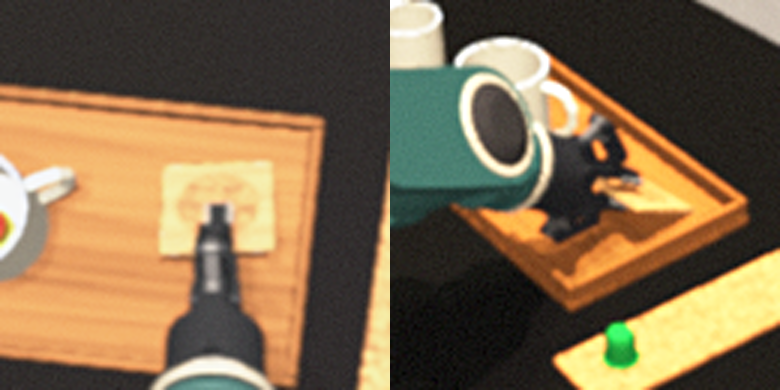

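The coaster's far edge is on the tray floor and it leans on the lower finger (top crop 217,210). Withdrawing backwards so that it lies down.

Call:
send_rows --pt "0 0 -0.25 0 0 0 -0.6" --pt "0 0 -0.35 0 0 0 -0.6" --pt "0 0 -0.4 0 0 0 -0.6" --pt "0 0 -0.4 0 0 0 -0.6" --pt "0 0 -0.4 0 0 0 -0.6" --pt "0 0 -0.4 0 0 0 -0.6" --pt "0 0.5 -0.4 0 0 0 -0.6" --pt "0 0.6 -0.4 0 0 0 -0.6" --pt "0 0.7 -0.4 0 0 0 -0.6" --pt "0 0.7 -0.4 0 0 0 -0.6" --pt "0 0.7 -0.4 0 0 0 -0.6" --pt "0 0 0 0 0 0 -0.6"

```text
clock: 23.9
tool_pos: [0.5343, 0.1076, 0.2513]
tcp_rot: [1.611, 1.709, 0.877]
wrist_force: [-0.0, 0.2, 1.9]
width: 0.195
finger_force: 0.0
```

```bash
python3 - <<'E'
from h import *
t=read_camera("top");s=read_camera("side"); o=get_obs();print(o["width"],o["tool_pos"],o["wrist_force"])
a=cv2.resize(t[150:300,150:380],None,fx=1.74,fy=1.74,interpolation=cv2.INTER_CUBIC);b=cv2.resize(s[140:290,200:430],None,fx=1.74,fy=1.74,interpolation=cv2.INTER_CUBIC)
cv2.imwrite("pics/end.png",np.hstack([a,b]))
E
```

```text
0.20108918738315135 [0.53315226 0.10726215 0.24435365] [-0.55320141  0.20989023 -1.06909871]
```

View pics/end.png

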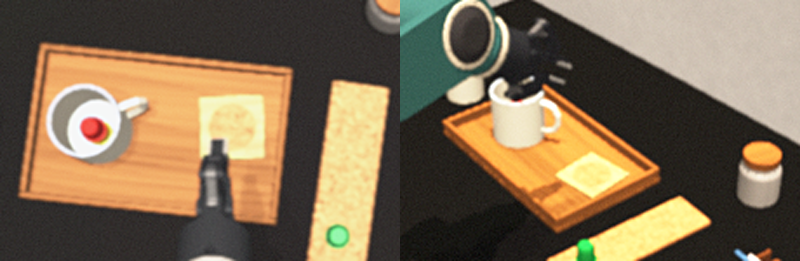

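The coaster lies flat in the tray (top crop 232,127), clear of the handle and walls. Both pods are in the mug (93,130), and the arm touches nothing. Handing in.

```bash
python3 -c "
from rig import *
print(job_done())"
```

```text
the job is handed in; nothing more can be done
None
```

I handed the job in at about 24 s. In the last pictures the oak coaster lies flat in the tray, both pods are in the upright mug, and nothing else looks moved. No verdict came back.

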